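Unlock the belt tensioner and hold its arm back

ROBOT

A 7-joint arm with a two-finger parallel gripper is mounted at the origin on the work surface; the furniture and walls round the work are solid. World frame = base frame: x ahead of the robot, y to its left, z up, the work surface at z = 0. Lengths are in mm, angles in rad, forces in N, time in s.
With the tool pointing down it reaches from about 350 to 900 mm from the base axis. Payload 19.9 kg.
Tool frame: the origin (TCP) lies midway between the tips of the shut fingers; the grasp point (between the pads) lies 19 mm behind it; z points along the fingers, y is the line along which they close (so a half turn about z gives the same grasp; the last joint's range is limited). The gripper opens to 94 mm and grips with 3 to 60 N. Pads are 16 mm wide; open, the fingers measure 119 mm over their backs; the gripper's body (75 mm by 177 mm) begins 78 mm behind the grasp point.
Start: joints at [-0.042, 0.417, -0.01, 1.614, 0.005, 1.111, -0.053], TCP at [624.979, 0.002, 205.425] pointing down, gripper open.
Joint ranges: [-2.81, 2.81], [-0.39, 2.02], [-1.27, 1.25], [0.06, 2.57], [-1.19, 4.33], [0.19, 2], [-2.82, 2.82]. Speed limits (rad/s): [1.89, 1.89, 2.39, 2.39, 3.01, 3.01, 3.01].

INTERFACE

Orientations are given as a unit quaternion [w, x, y, z].
In Python, from cell import get_state, eyes, r gives the robot as it stands.
- The arm moves only by the tool drive_tool, never from a script. Its arguments are lists of equal length, an entry for each row: "offset": the shift along the tool's x, y, z in mm, a list of three; "turn": the turn, a rotation vector about the tool's x, y, z in degrees, a list of three. A call has 1 to 10 rows; each row is the pose to reach, as a shift and turn from the pose commanded when the call began, along the tool's axes at that moment; what a row does not reach only later rows make up. A row lasts 1/10 s, in which the tool goes at most 50 mm and 8.59 degrees, less where a joint would pass 70% of its speed; a pose out of reach is approached as far as the arm can. A call with a gripper value outside its range is refused whole. "hand" is the opening, from 0 (shut) to 1 (fully open), set as the call begins (left out, the last holds). The fingers move at their own pace and stop on an object; "force" is the grip in N (left out, the last holds). Time passes only in rows, so rows that repeat a pose let the fingers close. It gives the time, the measured TCP pose, the force, the opening and the grip force at its end, in the units of the state.
- get_state(): the state, without advancing time (a new reading comes with each control period).
- eyes.snapshot(name): name is "scene" or "side" or "wrist"; returns a dict with "frame" (384x512x3 uint8, red, green, blue), "camera_matrix" (3x3 intrinsics, pixels), "k1" (the pictures are not rectified: a ray, as slopes to the right and down, at radius r is drawn at 1 + k1 r^2 times it, then the intrinsics apply), "rvec" (rotation vector, rad) and "tvec" (3), from world to camera coordinates, as OpenCV has them; the wrist camera has in their place "tool_from_camera" (4x4, takes a point from camera to tool coordinates, whose origin is the TCP and whose axes are the flange's). Camera axes: x right, y down, z forward; pixel columns grow to the right and rows downward; lengths in mm; the calibration is good to about 2 mm. A picture is of the moment at which its call begins: read the wrist's pose just before it. There is no depth.
- r.finish_job(): hands the job in; it is judged then, once.
Trained networks look in the newest picture that a camera, given by its name, has taken for a name from the list of things; names that differ only in an ending like _2 or _b are one class to them, and where a whole thing is asked for, a point or a joint stands for the part that bears it (a point fixed in the world has none). Each returns a list of dicts, best first, with "conf" (0 to 1); they miss things now and then, are a little off and sometimes report something else, mostly with a low value. They report only what shows in the picture. A call takes as long as a camera call.
- eyes.spot_in(camera, label): "xy" ([column, row] in pixels, amid what is visible of it).
- eyes.regions_of(camera, label): "pixels" (384x512 bool, what is visible of it) and "xy" ([column, row] in pixels, amid what is visible of it).
The state is a dict: "clock": time; "joint_positions": joint angles; "qd": joint speeds; "tau": joint torques, N m; "position": TCP position; "ee_rot": TCP orientation; "wrist_force": force on the tool from outside, world axes, zero at the start; "ft_torque": the same for the moment, N m; "opening": opening from 0.0 (shut) to 1.0 (fully open); "grip_force": force on a finger pad.
Only numpy, scipy, OpenCV 4.12 (cv2) and the standard library are available. Lean on these libraries where they do the work, as an engineer would, in place of code of your own. Each camera call takes 0.05 s, during which the arm holds its last target. There are 200 camera calls.

TASK

A belt is about to be fitted to the small blue belt-tensioner unit on the bench. Pull the red transport lock straight up off its rail, against the sprung catches that hold it, and set it down in the teal parts tray without dropping it; then push the yellow spring-loaded arm back by its roller end, past the click of the pawl and on until it is at or nearly at its end stop, and finish while still holding it there against its spring, with the gripper and not the pawl taking the load. Leave the tray and the other things on the bench where they are.

Things in the scene. Friction and masses are not known exactly. Their poses are not given: they have to be found in the camera images.
- tensioner_base: Blue steel base plate, 210 (x) x 230 (y) x 10 mm, fixed to the bench, turned up to 0.4 rad. Origin: centre of its underside, z up. In its frame the pivot is at (-30, -70) mm; the resting arm points along +y from it and is pushed towards +x (clockwise from above). Grey pawl housing, 48 mm high, at (-86, -70); aluminium pulley, 52 across, 44 high, at (66, -72).
- lock_clip: Red plastic transport lock, about 120 g, astride the rail, blocking the arm. 30 (x) x 46 (y) x 69 (z) mm. Origin: centre of its underside (at first 11 mm above the bench, axes as the plate's). From 39 to 69 mm up it is a ribbed grip tab 16 mm thick along x, 30 long along y. Two legs 15 mm deep below. About 10 N straight up frees it in the first 10 mm; it is clear after 20 mm.
- tension_pivot (a joint): Angle of the yellow arm about its upright pivot, rad: 0 at rest, growing as it is pushed back, 0.70 at the end stop; about 0.1 at most with the lock on. The pawl clicks near 0.45 and would alone keep the arm at 0.42 to 0.46. The spring's push at the roller is about 7 N at 0, 11 N at 0.70; the pawl lifts the peak to about 14 N on the way, near 0.25.
- tensioner_arm: Yellow flat arm with its steel hub, spring and roller. Origin: on the pivot axis at bench height, z up; its y axis points from the pivot along the arm to the roller (turns with the arm). Arm bar 18 mm wide, its top 46 mm above the bench; roller axis 130 mm from the pivot.
- roller_top (a point): Centre of the top of the black idler roller at the arm's free end, 84 mm above the bench. The roller stands upright on the arm, 30 mm across, from 48 to 84 mm above the bench, turns freely, and can be pinched from above or pushed on its side.
- pivot_axis (a point): Point on the arm's upright pivot axis, 65 mm above the bench (fixed to the base plate). Follow arcs of 130 mm radius about it.
- parts_tray: Teal open moulded tray, loose, to the left of the unit, 200 (x) x 146 (y) x 40 mm, floor 3 mm thick, flat inside floor about 160 x 105 mm. Origin: centre of its underside, z up.
- red_spring: Bystander, to be left alone: red coil die spring standing on end, 25 mm across, 60 high. Origin: about the centre of its underside.
- guide_bush: Bystander, to be left alone: grey steel shouldered bush, 39 mm across, 46 high. Origin: about the centre of its underside.
- spanner: Bystander, to be left alone: steel open spanner lying flat, 193 mm long. Origin: about the centre of its underside.
- core_insert: Bystander, to be left alone: dark grey steel block with a step on top, 40x70x36 mm. Origin: about the centre of its underside.
- screwdriver: Bystander, to be left alone: screwdriver with orange handle, 208 mm long. Origin: about the centre of its underside.
- lock_seat (a point): Middle of the top of the aluminium rail that the lock straddles, at (-2, -5) mm on the plate, 26 mm above the bench. Rail 14 mm wide (x), 28 long (y), between two dark catch housings up to 33 mm high. Black stop posts 10 mm across, 48 mm above the bench, stand 38 mm to +x and 43 mm to -x of it, both 10 mm to -y.

How it is judged:
By the outcome, as a careful person would: the job done as asked, in the order asked, and still so for the second after the job is handed in, while the arm keeps its last pose, push and grip.
It also fails if it takes over 45 s, if anything falls off the work surface, if the arm or the gripper's body presses on something with over 40 N, if the wrist force passes 120 N, or if a joint passes its speed limit or range.

## Working session

There is one attempt and no reset: what is moved stays moved. The work goes in short steps, Python scripts to look and compute and a tool call to move; the robot and the scene stay as the last step left them, time stands still between calls to the robot, and variables do not carry over. Pictures are saved under pics/ and viewed, at most 10 in all, crops included, and the job is handed in when it is done.

Besides the shell and the picture viewer there is one more tool, called after "Request:" as name(argument=value, ...), one argument or row to a line, values as JSON. drive_tool: Moves the arm, as the interface text tells. Its arguments: {"type":"object","properties":{"offset":{"type":"array"},"turn":{"type":"array"},"hand":{"type":"number"},"force":{"type":"number"}},"required":["offset","turn"]}

```bash
ls; mkdir -p pics; cat > h.py <<'E'
import numpy as np, cv2, json
from scipy.spatial.transform import Rotation as R
from cell import get_state, eyes, r
def cam(s, st=None):
    K=np.array(s["camera_matrix"]);
    if "rvec" in s:
        Rw=cv2.Rodrigues(np.array(s["rvec"],float))[0]; t=np.array(s["tvec"],float).ravel()
        return K,float(s["k1"]),Rw.T,-Rw.T@t
    q=st["ee_rot"]; Rt=R.from_quat([q[1],q[2],q[3],q[0]]).as_matrix()
    T=np.array(s["tool_from_camera"]); 
    return K,float(s["k1"]),Rt@T[:3,:3],Rt@T[:3,3]+np.array(st["position"])
def ray(c,px):
    K,k1,Rm,C=c
    p=cv2.undistortPoints(np.array([[px]],float),K,np.array([k1,0,0,0.]))[0,0]
    return C,Rm@np.array([p[0],p[1],1.])
def atz(c,px,z):
    C,d=ray(c,px); return C+d*(z-C[2])/d[2]
def proj(c,X):
    K,k1,Rm,C=c
    return cv2.projectPoints(np.array(X,float).reshape(-1,1,3),cv2.Rodrigues(Rm.T)[0],-Rm.T@C,K,np.array([k1,0,0,0.]))[0].reshape(-1,2)
def tri(a,b):
    (C1,d1),(C2,d2)=a,b
    s=np.linalg.lstsq(np.c_[d1,-d2],C2-C1,rcond=None)[0]
    p,q=C1+d1*s[0],C2+d2*s[1]; return (p+q)/2,np.linalg.norm(p-q)
def save(s,n): cv2.imwrite("pics/"+n,s["frame"][:,:,::-1])
E
cat > a.py <<'E'
from h import *
cs={}; 
for n in("scene","side","wrist"):
    st=get_state(); s=eyes.snapshot(n); cs[n]=cam(s,st); save(s,n+"0.png")
    print(n,cs[n][3].round())
    for l in("lock_clip","tensioner_base","tensioner_arm","roller_top","parts_tray","pivot_axis","lock_seat"):
        try:o=eyes.spot_in(n,l)
        except Exception as e: print(l,e);continue
        print(l,[(np.round(d["xy"],1).tolist(),round(d["conf"],2),atz(cs[n],d["xy"],{"lock_clip":50,"roller_top":84,"tensioner_arm":46,"parts_tray":3}.get(l,10)).round()[:2].tolist()) for d in o[:2]])
print(get_state())
im=np.hstack([cv2.imread("pics/%s0.png"%n) for n in("scene","side")])
cv2.imwrite("pics/both.png",cv2.resize(im,(800,300),interpolation=cv2.INTER_AREA))
E
python3 a.py
```

```text
pics
scene [  519. -1285.   963.]
lock_clip [([258.2, 185.1], 0.52, [549.0, 45.0]), ([301.5, 281.0], 0.2, [658.0, -400.0])]
tensioner_base [([255.6, 194.1], 0.85, [540.0, 48.0])]
tensioner_arm [([246.6, 195.1], 0.86, [510.0, -8.0])]
roller_top [([244.3, 196.3], 0.82, [503.0, -68.0])]
parts_tray [([235.3, 147.8], 0.71, [461.0, 376.0])]
pivot_axis [([259.4, 197.6], 0.88, [553.0, 28.0])]
lock_seat [([257.2, 196.5], 0.75, [546.0, 34.0])]
side [1101.  317.  998.]
lock_clip [([277.2, 212.7], 0.46, [539.0, 38.0])]
tensioner_base [([284.5, 211.5], 0.92, [500.0, 44.0])]
tensioner_arm [([265.6, 207.8], 0.6, [539.0, -4.0])]
roller_top [([265.0, 204.6], 0.77, [552.0, 2.0])]
parts_tray [([375.3, 234.0], 0.91, [426.0, 329.0])]
pivot_axis [([282.5, 208.6], 0.92, [493.0, 33.0]), ([267.0, 207.2], 0.73, [514.0, -13.0])]
lock_seat [([283.1, 208.1], 0.71, [490.0, 34.0])]
wrist [625.  78. 384.]
lock_clip [([171.7, 135.7], 0.64, [545.0, 40.0]), ([144.3, 166.4], 0.33, [515.0, 9.0])]
tensioner_base [([177.0, 109.1], 0.84, [543.0, 64.0])]
tensioner_arm [([144.3, 164.1], 0.73, [514.0, 11.0])]
roller_top [([14
[... 169 characters left out ...]
.41739173, -0.01028981,  1.61361079,  0.00473761,
        1.1107279 , -0.05300958]), 'qd': array([-4.60155806e-05, -8.32224909e-04, -1.26687045e-03,  2.18895212e-04,
       -2.83679916e-04,  8.73246950e-04,  4.03797923e-04]), 'tau': array([ 5.29366516e-04, -8.51052475e+01,  6.37928601e-01, -4.26288128e+01,
       -4.87261824e-02,  1.36492850e-02,  6.40978828e-05]), 'position': array([ 6.24965257e+02, -4.14229717e-02,  2.05425778e+02]), 'ee_rot': array([-1.07074785e-05,  7.07120703e-01,  7.07092855e-01, -6.69181653e-05]), 'wrist_force': array([-0.29868517,  0.2022063 ,  0.4768411 ]), 'ft_torque': array([-0.01439366,  0.03877048,  0.006708  ]), 'grip_force': 0.0, 'opening': 1.0022400899780768}
```

View pics/both.png

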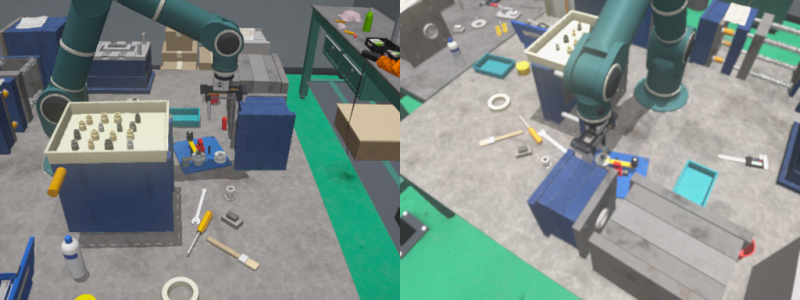

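View pics/wrist0.png

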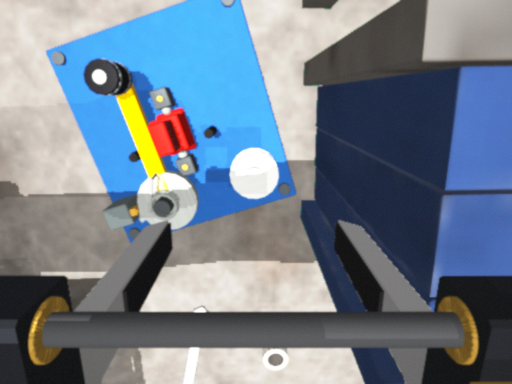

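The scene and side views show the blue unit between two tall boxes, with the tray to its left. In the wrist view the roller is at (103,77), the hub bolt at (162,207), the pulley at (254,173), the red lock at (172,132), and plate corners at (47,51) and (296,194). Next I'll fit the plate pose.

```bash
cat > b.py <<'E'
from h import *
from scipy.optimize import least_squares
st=get_state(); s=eyes.snapshot("wrist"); c=cam(s,st)
P=np.array([[-105,115,10],[105,-115,10],[-30,60,84],[66,-72,44],[-2,-5,80]],float)
px=np.array([[47,51],[296,194],[103,77],[254,173],[172,131]],float)
def W(p,X): 
    k,q=np.cos(p[2]),np.sin(p[2]); return np.c_[p[0]+k*X[:,0]-q*X[:,1],p[1]+q*X[:,0]+k*X[:,1],X[:,2]]
f=lambda p:(proj(c,W(p,P))-px).ravel()
o=least_squares(f,[545,55,0.3],loss="soft_l1"); print(o.x,f(o.x).round(1))
print(W(o.x,np.array([[-2,-5,50],[-30,-70,65],[-30,60,84]],float)).round(1))
for n in("scene","side"):
    s=eyes.snapshot(n);c=cam(s)
    m=eyes.regions_of(n,"parts_tray")
    for d in m[:1]:
        M=d["pixels"].astype(np.uint8); ct=max(cv2.findContours(M,0,2)[0],key=cv2.contourArea)
        b=cv2.approxPolyDP(cv2.convexHull(ct),4,True)[:,0]
        print(n,d["conf"],d["xy"],M.sum(),[(x.tolist(),atz(c,x.astype(float),40).round()[:2].tolist()) for x in b])
    # project plate corners for check
    if n=="side": print("lock px",proj(c,W(o.x,np.array([[-2,-5,65],[-30,60,84]],float))).round(1), eyes.spot_in("side","lock_clip")[:1])
    cv2.imwrite("pics/crop_%s.png"%n,cv2.resize(s["frame"][90:300,150:430,::-1] if n=="side" else s["frame"][110:260,150:400,::-1],None,fx=2,fy=2))
E
python3 b.py
```

```text
[5.44980959e+02 4.60686811e+01 3.09292501e-01] [-1.2 -0.7  4.1 -0.5  0.1 -0.9  3.2  2.9 -8.6  7.5]
[[544.6  40.7  50. ]
 [537.7 -29.7  65. ]
 [498.1  94.1  84. ]]
scene 0.91 [237.9, 148.2] 938 [([216, 138], [384.0, 389.0]), ([254, 138], [536.0, 392.0]), ([254, 159], [535.0, 230.0]), ([221, 161], [413.0, 214.0])]
side 0.74 [373.9, 233.9] 2171 [([369, 204], [356.0, 272.0]), ([407, 221], [357.0, 398.0]), ([390, 264], [524.0, 400.0]), ([350, 244], [521.0, 275.0])]
lock px [[277.3 211.6]
 [300.3 204.6]] [{'xy': [278.9, 214.4], 'conf': 0.49}]
```

View pics/crop_side.png

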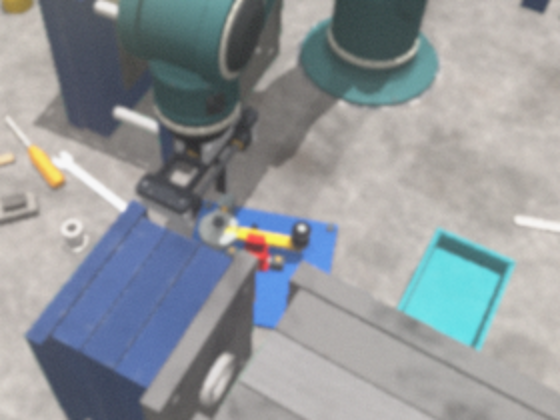

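The side view confirms the tray is clear near (455,335), with a tall grey beam beyond it at higher x. I'll move in for a closer wrist look at the lock.

Request:
drive_tool(
  offset=[
    [-5,-20,15],
    [-10,-40,30],
    [-16,-62,45],
    [-16,-62,45],
    [-16,-62,45],
  ],
  turn=[
    [0,0,-6],
    [0,0,-12],
    [0,0,-17.7],
    [0,0,-17.7],
    [0,0,-17.7],
  ],
  hand=0.6,
)

```text
clock: 2.0
position: [563.3, -16.1, 160.8]
ee_rot: [0.0, 0.591, 0.807, 0.0]
wrist_force: [0.2, 0.3, 0.5]
opening: 0.617
grip_force: 0.0
```

```bash
cat > c.py <<'E'
from h import *
st=get_state(); s=eyes.snapshot("wrist"); c=cam(s,st); save(s,"w1.png")
print(st["clock"],st["position"].round(1),st["ee_rot"].round(3),st["wrist_force"].round(1))
m=eyes.regions_of("wrist","lock_clip")
for d in m[:2]: print(d["conf"],d["xy"],d["pixels"].sum(),atz(c,d["xy"],70))
p=[544.98,46.07,.3093];k,q=np.cos(p[2]),np.sin(p[2])
f=s["frame"][:,:,::-1].copy()
for X in([-2,-5,80],[-10,-20,80],[6,-20,80],[6,10,80],[-10,10,80],[-30,-70,65],[-30,60,84],[66,-72,44],[-105,115,10],[105,115,10],[36,-15,48],[-45,-15,48]):
    u=proj(c,[p[0]+k*X[0]-q*X[1],p[1]+q*X[0]+k*X[1],X[2]])[0]; print(X,u.round(0)); cv2.circle(f,tuple(int(v) for v in u),2,(0,255,0),-1)
cv2.imwrite("pics/w1m.png",cv2.resize(f,(800,600)))
E
python3 c.py
```

```text
2.0 [563.3 -16.1 160.8] [0.    0.591 0.807 0.   ] [0.2 0.3 0.5]
0.79 [246.6, 117.6] 1759 [540.46060468  40.95236493  70.        ]
[-2, -5, 80] [251. 120.]
[-10, -20, 80] [241. 140.]
[6, -20, 80] [262. 140.]
[6, 10, 80] [262. 100.]
[-10, 10, 80] [241. 100.]
[-30, -70, 65] [219. 197.]
[-30, 60, 84] [211.  26.]
[66, -72, 44] [326. 192.]
[-105, 115, 10] [132. -26.]
[105, 115, 10] [375. -27.]
[36, -15, 48] [296. 130.]
[-45, -15, 48] [202. 130.]
```

View pics/w1m.png

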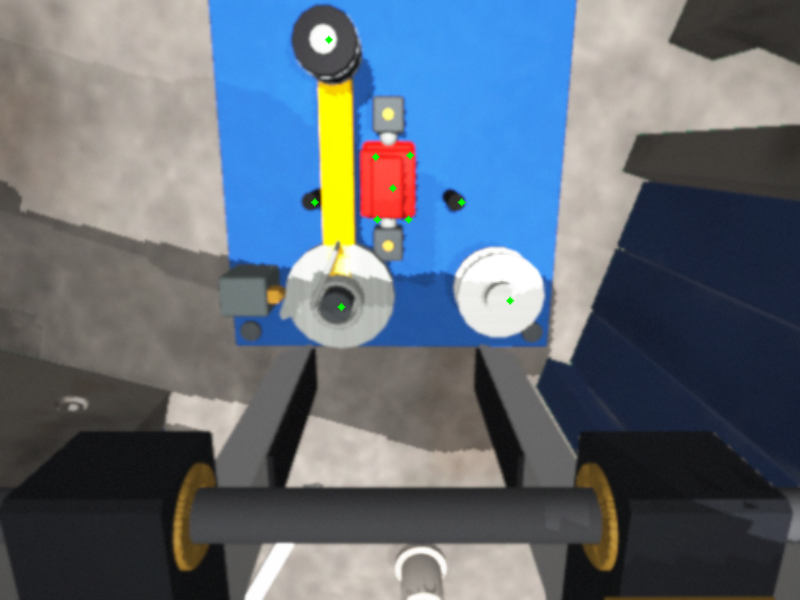

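The markers sit on the unit to within about 3 mm: roller disc (323,39), posts (311,198) and (456,199), and near plate corners (237,346) and (548,346) in the enlarged picture. I'll refit with these.

```bash
cat > d.py <<'E'
from h import *
from scipy.optimize import least_squares
st=get_state(); s=eyes.snapshot("wrist"); c=cam(s,st)
P=np.array([[-105,-115,10],[105,-115,10],[-30,60,84],[-45,-15,48],[36,-15,48],[-30,-70,65],[66,-72,44]],float)
px=np.array([[237,346],[548,346],[323,39],[312,197],[456,198],[339,302],[499,292]],float)*.64
def W(p,X): 
    k,q=np.cos(p[2]),np.sin(p[2]); return np.c_[p[0]+k*X[:,0]-q*X[:,1],p[1]+q*X[:,0]+k*X[:,1],X[:,2]]
f=lambda p:(proj(c,W(p,P))-px).ravel()
o=least_squares(f,[545,46,0.3],loss="soft_l1"); print(o.x,f(o.x).round(1).reshape(-1,2).tolist())
print(W(o.x,np.array([[-2,-5,50],[-30,-70,65],[-30,60,84]],float)).round(1), proj(c,W(o.x,np.array([[-2,-5,80.]])))/.64)
L=W(o.x,np.array([[-2,-5,54.]]))[0]
q=st["ee_rot"]; print("lock in tool", R.from_quat([q[1],q[2],q[3],q[0]]).inv().apply(L-st["position"]).round(1))
E
python3 d.py
```

```text
[5.42391659e+02 4.76659753e+01 3.10653869e-01] [[-0.7, -0.6], [1.0, -1.2], [-0.0, -2.4], [-1.5, 1.1], [0.9, 0.1], [-1.3, 1.0], [3.9, 2.7]]
[[542.   42.3  50. ]
 [535.2 -28.2  65. ]
 [495.5  95.6  84. ]] [[387.11755482 183.51612554]]
lock in tool [ 62.   -3.5 107.1]
```

Request:
drive_tool(
  offset=[
    [30,-2,0],
    [62,-3.5,0],
    [62,-3.5,30],
    [62,-3.5,60],
    [62,-3.5,85],
    [62,-3.5,100],
    [62,-3.5,105],
    [62,-3.5,105],
  ],
  turn=[
    [0,0,0],
    [0,0,0],
    [0,0,0],
    [0,0,0],
    [0,0,0],
    [0,0,0],
    [0,0,0],
    [0,0,0],
  ],
)

```text
clock: 2.95
position: [541.0, 42.2, 55.3]
ee_rot: [-0.0, 0.59, 0.807, -0.0]
wrist_force: [0.1, 0.1, -0.1]
opening: 0.598
grip_force: 0.0
```

Request:
drive_tool(
  offset=[
    [0,0,0],
    [0,0,0],
    [0,0,0],
    [0,0,0],
    [0,0,0],
    [0,0,0],
    [0,0,0],
  ],
  turn=[
    [0,0,0],
    [0,0,0],
    [0,0,0],
    [0,0,0],
    [0,0,0],
    [0,0,0],
    [0,0,0],
  ],
  hand=0.0,
  force=15,
)

```text
clock: 3.65
position: [540.9, 42.0, 55.6]
ee_rot: [0.0, 0.59, 0.807, 0.0]
wrist_force: [0.4, -1.0, 3.9]
opening: 0.168
grip_force: 15.0
```

Request:
drive_tool(
  offset=[
    [0,0,0],
    [0,0,-2],
    [0,0,-5],
    [0,0,-8],
    [0,0,-12],
    [0,0,-17],
    [0,0,-24],
    [0,0,-35],
    [0,0,-50],
    [0,0,-50],
  ],
  turn=[
    [0,0,0],
    [0,0,0],
    [0,0,0],
    [0,0,0],
    [0,0,0],
    [0,0,0],
    [0,0,0],
    [0,0,0],
    [0,0,0],
    [0,0,0],
  ],
  force=40,
)

```text
clock: 4.65
position: [542.0, 42.1, 107.7]
ee_rot: [0.001, 0.59, 0.807, 0.001]
wrist_force: [-0.1, -0.4, -1.3]
opening: 0.167
grip_force: 40.0
```

```bash
cat > e.py <<'E'
from h import *
st=get_state(); s=eyes.snapshot("wrist"); c=cam(s,st); save(s,"w2.png")
print(st["position"],st["wrist_force"].round(1),st["opening"])
m=eyes.regions_of("wrist","lock_clip")
for d in m[:2]: print(d["conf"],d["xy"],d["pixels"].sum())
for d in eyes.spot_in("wrist","parts_tray")[:2]: print(d, atz(c,d["xy"],20))
E
python3 e.py
```

```text
[541.95172835  42.11290667 107.66880302] [-0.1 -0.4 -1.3] 0.16716260721445966
0.94 [253.0, 223.7] 4028
{'xy': [251.5, 224.2], 'conf': 0.4} [549.70578916  16.17472797  20.        ]
```

Request:
drive_tool(
  offset=[
    [0,0,-35],
    [0,0,-62],
    [40,1,-62],
    [85,2,-62],
    [130,3,-62],
    [175,4,-62],
    [205,4,-62],
    [217,4,-62],
    [217,4,-62],
  ],
  turn=[
    [0,0,0],
    [0,0,0],
    [0,0,0],
    [0,0,0],
    [0,0,0],
    [0,0,0],
    [0,0,0],
    [0,0,0],
    [0,0,0],
  ],
)

```text
clock: 5.7
position: [477.9, 251.0, 166.9]
ee_rot: [-0.0, 0.589, 0.808, -0.0]
wrist_force: [0.5, -0.9, -0.7]
opening: 0.167
grip_force: 40.0
```

```bash
python3 e.py; cat > f.py <<'E'
from h import *
st=get_state(); s=eyes.snapshot("wrist"); c=cam(s,st); 
m=eyes.regions_of("wrist","parts_tray")
f=s["frame"][:,:,::-1].copy()
for x,y in((-80,-52),(80,-52),(80,52),(-80,52),(0,0)):
    u=proj(c,[455+x,335+y,3])[0]; cv2.circle(f,tuple(int(v) for v in u),3,(0,255,0),-1)
for d in m[:1]:
    print(d["conf"],d["xy"],atz(c,d["xy"],15))
    M=d["pixels"].astype(np.uint8); b=cv2.approxPolyDP(cv2.convexHull(max(cv2.findContours(M,0,2)[0],key=cv2.contourArea)),5,True)[:,0]
    print([(x.tolist(),atz(c,x.astype(float),40).round()[:2].tolist()) for x in b])
cv2.imwrite("pics/w2.png",f)
E
python3 f.py
```

```text
[477.90808626 251.03326621 166.8891405 ] [ 0.5 -0.9 -0.7] 0.16725286501835027
0.94 [251.4, 223.6] 3592
{'xy': [249.9, 81.3], 'conf': 0.64} [447.77632502 336.62164608  20.        ]
0.64 [249.7, 76.6] [448.01034187 337.98742738  15.        ]
[([375, 37], [539.0, 399.0]), ([323, 177], [541.0, 272.0]), ([125, 116], [353.0, 271.0]), ([150, 0], [353.0, 369.0]), ([274, 0], [450.0, 400.0])]
```

View pics/w2.png

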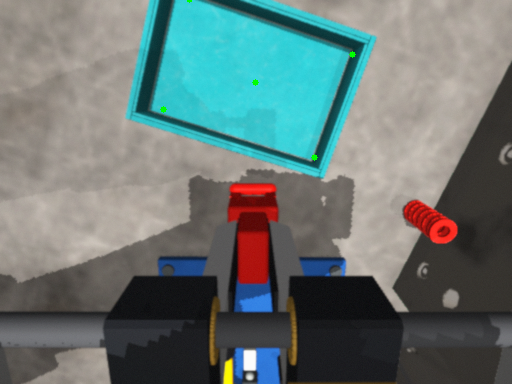

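The tray's rim spans x 353–540 and y 271–400, so its centre is at (447,336). The lock hangs upright in the fingers, and the spring stands well clear to the right.

Request:
drive_tool(
  offset=[
    [40,0,0],
    [75,-1,0],
    [89,-1,0],
    [89,-1,30],
    [89,-1,60],
    [89,-1,85],
    [89,-1,100],
    [89,-1,108],
    [89,-1,111],
    [89,-1,111],
  ],
  turn=[
    [0,0,0],
    [0,0,0],
    [0,0,0],
    [0,0,0],
    [0,0,0],
    [0,0,0],
    [0,0,0],
    [0,0,0],
    [0,0,0],
    [0,0,0],
  ],
)

```text
clock: 6.95
position: [451.0, 334.5, 56.9]
ee_rot: [0.0, 0.59, 0.807, 0.0]
wrist_force: [-0.2, 0.4, -0.6]
opening: 0.167
grip_force: 40.0
```

Request:
drive_tool(
  offset=[
    [0,0,2],
    [0,0,4],
    [0,0,5],
    [0,0,6],
    [0,0,6],
  ],
  turn=[
    [0,0,0],
    [0,0,0],
    [0,0,0],
    [0,0,0],
    [0,0,0],
  ],
)

```text
clock: 7.45
position: [450.6, 334.4, 50.4]
ee_rot: [-0.0, 0.59, 0.807, -0.0]
wrist_force: [1.2, -0.9, -1.0]
opening: 0.169
grip_force: 40.0
```

Request:
drive_tool(
  offset=[
    [0,0,1],
    [0,0,1.5],
    [0,0,2],
    [0,0,2],
  ],
  turn=[
    [0,0,0],
    [0,0,0],
    [0,0,0],
    [0,0,0],
  ],
)

```text
clock: 7.85
position: [450.6, 334.4, 48.3]
ee_rot: [-0.0, 0.59, 0.807, -0.0]
wrist_force: [-0.1, -0.1, -1.1]
opening: 0.168
grip_force: 40.0
```

Request:
drive_tool(
  offset=[
    [0,0,0.7],
    [0,0,1.4],
    [0,0,2],
    [0,0,2],
  ],
  turn=[
    [0,0,0],
    [0,0,0],
    [0,0,0],
    [0,0,0],
  ],
)

```text
clock: 8.25
position: [450.7, 334.6, 47.5]
ee_rot: [0.0, 0.59, 0.807, 0.0]
wrist_force: [-6.4, -4.6, 21.2]
opening: 0.17
grip_force: 40.0
```

Contact is firm, so I'll ease off slightly, open, and rise.

Request:
drive_tool(
  offset=[
    [0,0,-0.7],
    [0,0,-0.7],
  ],
  turn=[
    [0,0,0],
    [0,0,0],
  ],
  force=10,
)

```text
clock: 8.45
position: [450.7, 334.6, 47.5]
ee_rot: [0.0, 0.59, 0.807, 0.0]
wrist_force: [-1.6, -1.8, 7.8]
opening: 0.168
grip_force: 10.0
```

Request:
drive_tool(
  offset=[
    [0,0,0],
    [0,0,0],
    [0,0,0],
    [0,0,0],
    [0,0,-10],
    [0,0,-35],
    [-20,0,-75],
    [-60,0,-110],
    [-95,0,-115],
    [-95,0,-115],
  ],
  turn=[
    [0,0,0],
    [0,0,0],
    [0,0,0],
    [0,0,0],
    [0,0,0],
    [0,0,0],
    [0,0,0],
    [0,0,0],
    [0,0,0],
    [0,0,0],
  ],
  hand=0.55,
)

```text
clock: 9.45
position: [482.0, 239.6, 164.5]
ee_rot: [0.001, 0.592, 0.806, 0.001]
wrist_force: [0.4, 1.0, 0.1]
opening: 0.547
grip_force: 0.0
```

```bash
sed -i 's/w2.png/w3.png/;s/455+x/447+x/' f.py; python3 f.py; python3 - <<'E'
from h import *
st=get_state(); s=eyes.snapshot("wrist"); c=cam(s,st)
for d in eyes.regions_of("wrist","lock_clip")[:2]: print(d["conf"],d["xy"],d["pixels"].sum(),atz(c,d["xy"],35))
E
```

```text
0.8 [267.2, 70.5] [465.59741146 339.3286006   15.        ]
[([376, 23], [539.0, 400.0]), ([323, 168], [540.0, 272.0]), ([122, 105], [353.0, 272.0]), ([144, 0], [353.0, 359.0]), ([315, 0], [485.0, 400.0])]
0.7 [251.4, 80.6] 1747 [451.65302751 329.58703411  35.        ]
```

View pics/w3.png

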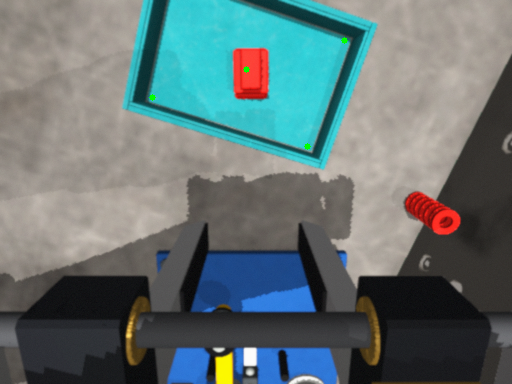

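The lock stands upright near the middle of the tray, at (251,74), and the tray has not moved. Before bringing the gripper to the roller, I'll check how close the tall block on its +x side is.

```bash
python3 - <<'E'
from h import *
a=eyes.snapshot("scene"); b=eyes.snapshot("side"); A=cam(a);B=cam(b)
print(tri(ray(A,(304.6,143)),ray(B,(217.5,192.5))))
print(tri(ray(A,(304.6,124)),ray(B,(277.5,221))))
cv2.imwrite("pics/pair.png",np.hstack([cv2.resize(a["frame"][90:240,230:420,::-1],(400,316)),cv2.resize(b["frame"][150:300,150:340,::-1],(400,316))]))
E
```

```text
(array([685.68587391, -54.74107069, 268.06408953]), np.float64(10.006848782251295))
(array([690.03652807, 108.51790267, 254.5476352 ]), np.float64(16.61121485676814))
```

View pics/pair.png

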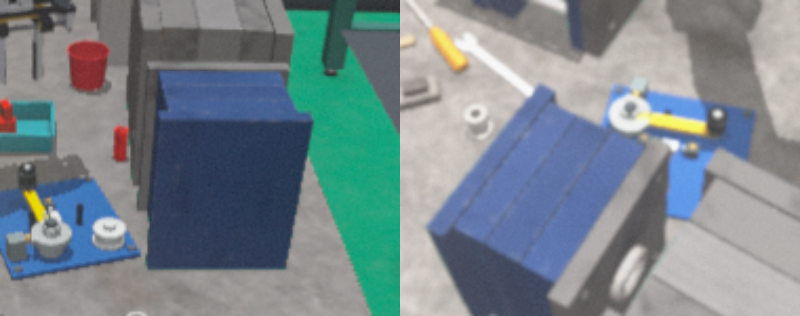

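The tall block is about 260 mm high with its face near x ≈ 685. I'll turn the tool so its long axis lies roughly along the arm, with the camera towards −x, to stay clear.

Request:
drive_tool(
  offset=[
    [-15,-2,0],
    [-35,-5,0],
    [-55,-8,0],
    [-75,-12,0],
    [-90,-14,0],
    [-90,-14,0],
    [-90,-14,0],
    [-90,-14,0],
    [-90,-14,0],
    [-90,-14,0],
  ],
  turn=[
    [0,0,-8.5],
    [0,0,-17],
    [0,0,-25.5],
    [0,0,-34],
    [0,0,-42.5],
    [0,0,-51],
    [0,0,-59.5],
    [0,0,-68],
    [0,0,-76.5],
    [0,0,-85],
  ],
  hand=0.6,
)

```text
clock: 10.75
position: [493.2, 154.8, 161.8]
ee_rot: [-0.0, -0.114, 0.993, 0.0]
wrist_force: [-0.2, -0.2, 0.2]
opening: 0.602
grip_force: 0.0
```

Request:
drive_tool(
  offset=[
    [0,0,0],
    [0,0,0],
    [0,0,0],
  ],
  turn=[
    [0,0,-8],
    [0,0,-12],
    [0,0,-12],
  ],
)

```text
clock: 11.05
position: [493.2, 154.6, 161.8]
ee_rot: [-0.0, -0.215, 0.977, 0.0]
wrist_force: [-0.5, -0.9, 0.4]
opening: 0.602
grip_force: 0.0
```

```bash
cat > g.py <<'E'
from h import *
import sys
st=get_state(); s=eyes.snapshot("wrist"); c=cam(s,st); save(s,"w4.png")
q=st["ee_rot"]; Rt=R.from_quat([q[1],q[2],q[3],q[0]])
print(st["position"].round(1),Rt.as_matrix().round(3).tolist(),st["joint_positions"].round(2))
for d in eyes.regions_of("wrist","roller_top")[:2]: print(d["conf"],d["xy"],d["pixels"].sum(),atz(c,d["xy"],66).round(1))
for d in eyes.spot_in("wrist","roller_top")[:1]: print(d,atz(c,d["xy"],84).round(1))
print("roller proj",proj(c,[495.5,95.6,84]))
piv=np.array([535.2,-28.2])
for th in np.arange(0,.75,.1): 
    a=.3107-th; X=np.r_[piv+130*np.array([-np.sin(a),np.cos(a)]),56]; print(round(th,2),X.round(1),Rt.inv().apply(X-st["position"]).round(1))
E
python3 g.py
```

```text
[493.2 154.6 161.8] [[-0.908, -0.42, -0.001], [-0.42, 0.908, 0.0], [0.001, 0.001, -1.0]] [ 0.02  0.31 -0.46  1.91  0.16  0.96  1.5 ]
0.73 [67.1, 145.3] 7744 [522.2   0.7  66. ]
{'xy': [70.3, 146.9], 'conf': 0.61} [515.8  11.3  84. ]
roller proj [[182.52800049 168.51409882]]
0.0 [495.5  95.6  56. ] [ 22.7 -54.6 105.8]
0.1 [508.   98.9  56. ] [  9.9 -56.8 105.8]
0.2 [520.8 101.   56. ] [ -2.6 -60.3 105.8]
0.3 [533.8 101.8  56. ] [-14.7 -65.  105.8]
0.4 [546.8 101.3  56. ] [-26.3 -71.  105.8]
0.5 [559.7  99.5  56. ] [-37.2 -78.  105.8]
0.6 [572.3  96.4  56. ] [-47.4 -86.1 105.7]
0.7 [584.5  92.1  56. ] [-56.7 -95.2 105.7]
```

View pics/w4.png

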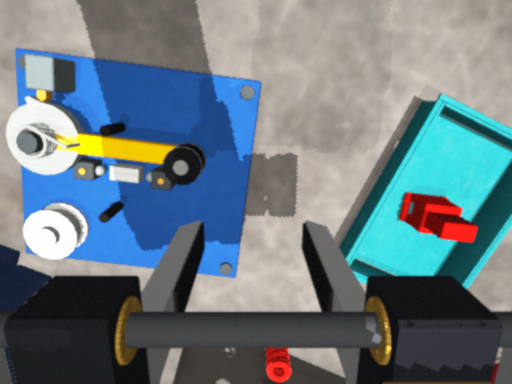

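The roller top is at (180,166), within 2 px of my prediction, and the lock still stands in the tray. I'll go down on the roller.

Request:
drive_tool(
  offset=[
    [12,-30,0],
    [23,-55,0],
    [23,-55,20],
    [23,-55,50],
    [23,-55,80],
    [23,-55,97],
    [23,-55,105],
    [23,-55,105],
  ],
  turn=[
    [0,0,0],
    [0,0,0],
    [0,0,0],
    [0,0,0],
    [0,0,0],
    [0,0,0],
    [0,0,0],
    [0,0,0],
  ],
)

```text
clock: 12.0
position: [495.2, 94.5, 56.6]
ee_rot: [-0.001, -0.214, 0.977, 0.0]
wrist_force: [0.4, -0.9, -0.1]
opening: 0.598
grip_force: 0.0
```

Request:
drive_tool(
  offset=[
    [0,0,0],
    [0,0,0],
    [0,0,0],
    [0,0,0],
    [0,0,0],
    [0,0,0],
  ],
  turn=[
    [0,0,0],
    [0,0,0],
    [0,0,0],
    [0,0,0],
    [0,0,0],
    [0,0,0],
  ],
  hand=0.0,
  force=20,
)

```text
clock: 12.6
position: [496.1, 94.2, 57.6]
ee_rot: [0.0, -0.214, 0.977, -0.0]
wrist_force: [0.2, -2.3, 6.7]
opening: 0.313
grip_force: 20.0
```

Request:
drive_tool(
  offset=[
    [0,0,0],
    [0,0,0],
    [-6.4,-1,0],
    [-12.8,-2.2,0],
    [-19,-3.9,0],
    [-25.3,-5.7,0],
    [-31.4,-8,0],
    [-37.4,-10.4,0],
    [-43.3,-13.3,0],
    [-43.3,-13.3,0],
  ],
  turn=[
    [0,0,0],
    [0,0,0],
    [0,0,0],
    [0,0,0],
    [0,0,0],
    [0,0,0],
    [0,0,0],
    [0,0,0],
    [0,0,0],
    [0,0,0],
  ],
  force=55,
)

```text
clock: 13.6
position: [540.2, 100.1, 57.3]
ee_rot: [-0.001, -0.214, 0.977, -0.0]
wrist_force: [-7.2, -2.1, 14.8]
opening: 0.308
grip_force: 55.0
```

Request:
drive_tool(
  offset=[
    [-5.7,-3.1,-0.5],
    [-11.2,-6.6,-1],
    [-16.6,-10.1,-1],
    [-21.8,-14,-1],
    [-26.8,-18.2,-1],
    [-31.5,-22.6,-1],
    [-33.4,-24.5,-1],
    [-33.4,-24.5,-1],
  ],
  turn=[
    [0,0,0],
    [0,0,0],
    [0,0,0],
    [0,0,0],
    [0,0,0],
    [0,0,0],
    [0,0,0],
    [0,0,0],
  ],
)

```text
clock: 14.4
position: [579.4, 92.3, 57.6]
ee_rot: [-0.002, -0.214, 0.977, 0.0]
wrist_force: [-11.9, 1.5, 7.2]
opening: 0.309
grip_force: 55.0
```

```bash
cat > k.py <<'E'
from h import *
st=get_state(); p=st["position"][:2]-np.array([535.2,-28.2]); a=np.arctan2(-p[0],p[1]); 
print(st["position"].round(1),"theta",.3107-a,"rad",np.linalg.norm(p),st["wrist_force"].round(1),st["opening"])
F=st["wrist_force"][:2]; print("tangential",F@np.array([np.cos(a),np.sin(a)]),"radial",F@np.array([-np.sin(a),np.cos(a)]))
s=eyes.snapshot("wrist"); save(s,"w5.png")
E
python3 k.py
```

```text
[579.4  92.3  57.6] theta 0.6620538348109422 rad 128.3765813254735 [-11.9   1.5   7.2] 0.3085367033634284
tangential -11.642682734037203 radial -2.7021573357935678
```

View pics/w5.png

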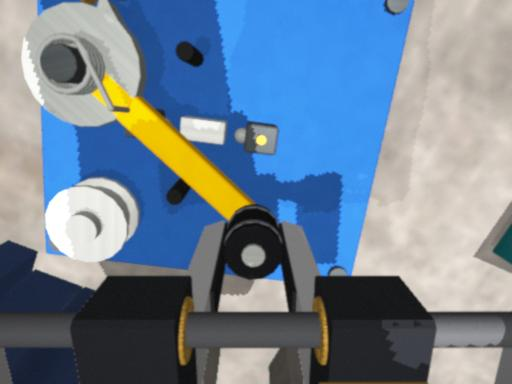

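The roller is pinched at (253,250) and the arm is back close to the stop post, at about 0.66 rad with roughly 11.6 N tangential. I'll ease on until the stop shows in the force.

Request:
drive_tool(
  offset=[
    [-0.7,-0.8,0],
    [-1.4,-1.5,0],
    [-2.1,-2.2,0],
    [-2.1,-2.2,0],
    [-2.1,-2.2,0],
  ],
  turn=[
    [0,0,0],
    [0,0,0],
    [0,0,0],
    [0,0,0],
    [0,0,0],
  ],
)

```text
clock: 14.95
position: [581.9, 91.4, 57.6]
ee_rot: [-0.002, -0.214, 0.977, 0.0]
wrist_force: [-12.3, 1.6, 6.7]
opening: 0.313
grip_force: 55.0
```

```bash
python3 k.py
```

```text
[581.9  91.4  57.6] theta 0.6827396899641631 rad 128.42281819823245 [-12.3   1.6   6.7] 0.3134503230569503
tangential -12.026446808221934 radial -2.9281463091204305
```

Request:
drive_tool(
  offset=[
    [-0.7,-0.7,0],
    [-1.2,-1.3,0],
    [-1.2,-1.3,0],
    [-1.2,-1.3,0],
  ],
  turn=[
    [0,0,0],
    [0,0,0],
    [0,0,0],
    [0,0,0],
  ],
)

```text
clock: 15.4
position: [583.5, 90.8, 57.6]
ee_rot: [-0.002, -0.214, 0.977, 0.0]
wrist_force: [-12.3, 1.5, 5.8]
opening: 0.313
grip_force: 55.0
```

```bash
python3 k.py
```

```text
[583.5  90.8  57.6] theta 0.6960707933583523 rad 128.37889676909975 [-12.3   1.5   5.8] 0.31349269286813536
tangential -11.951375035140762 radial -3.2024237404311715
```

Request:
drive_tool(
  offset=[
    [-0.7,-0.7,0],
    [-1.2,-1.3,0],
    [-1.2,-1.3,0],
    [-1.2,-1.3,0],
  ],
  turn=[
    [0,0,0],
    [0,0,0],
    [0,0,0],
    [0,0,0],
  ],
)

```text
clock: 15.85
position: [585.1, 90.1, 57.6]
ee_rot: [-0.002, -0.214, 0.977, 0.0]
wrist_force: [-11.4, 1.4, 6.3]
opening: 0.309
grip_force: 55.0
```

```bash
python3 k.py
```

```text
[585.1  90.1  57.6] theta 0.7098038340938793 rad 128.421207180679 [-11.4   1.4   6.3] 0.30875450421518286
tangential -11.089220537152997 radial -3.128070264391853
```

Request:
drive_tool(
  offset=[
    [-0.7,-0.7,0],
    [-1.2,-1.3,0],
    [-1.2,-1.3,0],
    [-1.2,-1.3,0],
  ],
  turn=[
    [0,0,0],
    [0,0,0],
    [0,0,0],
    [0,0,0],
  ],
)

```text
clock: 16.3
position: [585.9, 89.9, 57.5]
ee_rot: [-0.003, -0.214, 0.977, 0.001]
wrist_force: [-16.9, 3.6, 10.0]
opening: 0.31
grip_force: 55.0
```

```bash
python3 k.py; python3 - <<'E'
from h import *
f=cv2.imread("pics/w5.png"); g=f[:,:,:].min(2); w=g[235:275,232:275]; ys,xs=np.where(w>130); print("roller dot",xs.mean()+232,ys.mean()+235,len(xs))
h=cv2.cvtColor(f,cv2.COLOR_BGR2HSV); M=cv2.inRange(h,(20,150,100),(32,255,255)); ys,xs=np.where(M); l=cv2.fitLine(np.c_[xs,ys].astype(np.float32),cv2.DIST_HUBER,0,.01,.01).ravel()
c=cam(eyes.snapshot("wrist"),get_state())
a,b=[atz(c,l[2:]+s*l[:2],46)[:2] for s in(-50,50)]; d=b-a; d*=np.sign(d[1]); print("theta img",.3107-np.arctan2(-d[0],d[1]))
cv2.imwrite("pics/w6.png",cv2.resize(f[60:300,0:320],(800,600)))
E
```

```text
[585.9  89.9  57.5] theta 0.7159983973964025 rad 128.47211990434894 [-16.9   3.6  10. ] 0.3100084110133337
tangential -16.980825098378673 radial -3.3840489458690697
roller dot 253.4959128065395 255.6566757493188 367
theta img 0.7948955174768817
```

View pics/w6.png

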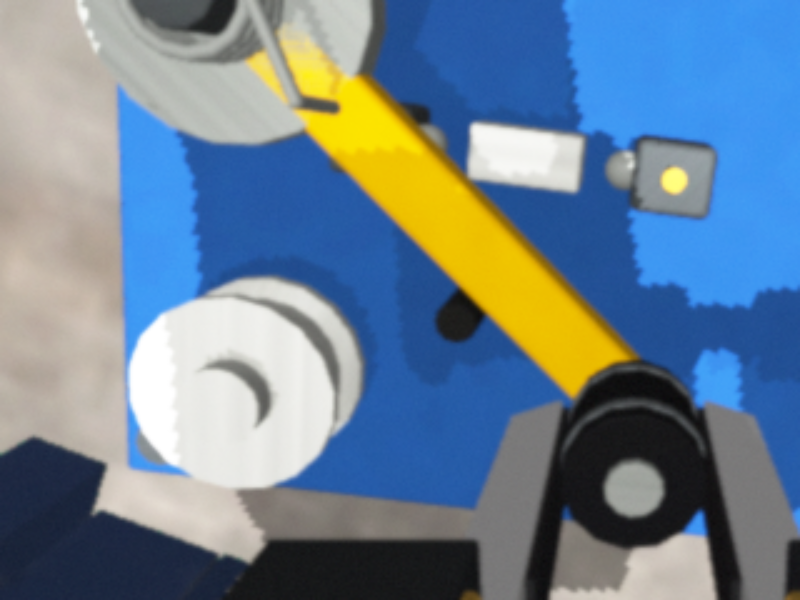

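The arm bar now rests against the stop post and the tangential push has risen to about 17 N, so it is at the end stop. The roller is still pinched, so I'll hand in.

```bash
python3 -c "
from h import *
print(r.finish_job())"
```

```text
the job is handed in; nothing more can be done
None
```

The red lock is off its rail and standing in the teal tray, and the yellow arm is held at its end stop by the gripper, with the job handed in at about 16 s; the hand-in gave no verdict.

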